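# Take the combination padlock off the high-value box

### The job

The grey steel box on the worktop is locked by a dial padlock that lies flat on its top with its shackle through the hasp staple. Turn the dial until its nose clicks in at the index rib on the shackle side, pull the lock open, unhook it from the staple and hold it up in the gripper, open, dial upward and at least a hand's breadth (10 cm) above the box, and finish while still holding it there. Leave the other things on the worktop where they are.

Things in the scene. Friction and masses are not known exactly. Their poses are not given: they have to be found in the camera images.
- strongbox: Grey steel box, fixed, 260 mm deep (x), 300 mm wide (y), 85 mm high. Origin on the worktop, 140 mm behind the box's front edge. Flat top: a 152 mm deep front deck, behind a fine seam the lid; the hasp strap is let in flush, so only the staple stands up.
- staple (a point): Centre of the staple's eye, 13 mm above the box top. The staple is an upright arch of 6 mm round bar fixed to the box, square to the box's x: legs 22 mm apart (centres, along box y), 28 mm high over all, eye 16 mm wide and 22 mm high. The padlock's short shackle leg runs through it along x.
- padlock: Dial padlock, about 0.5 kg, loose, flat on the box top, dial up. Case 58 mm (x) by 56 mm (y, flat parallel sides to grip) by 26 mm thick; 48 mm high with the dial bar. Origin: centre of the underside; +x points to the shackle. It shifts a few mm and degrees in the staple while the dial is worked.
- lock_centre (a point): Centre of the padlock's case, 13 mm above its underside.
- index_rib (a point): Raised rib on the top of the case at its shackle (+x) edge: here the dial's nose must point.
- lock_dial (a joint): Dial angle (rad): 0 or any full turn (6.283) has the nose at the index rib; grows anticlockwise seen from above; turns endlessly. Clicks into a notch every 0.785 rad (8 notches, about 0.04 N m to leave one); starts in one of the 7 wrong ones. Only within about 0.07 rad of the rib can the shackle come out.
- dial_grip (a point): On the dial's axis, 40 mm above the padlock's underside, halfway up the grip bar: a straight black rib across the dial, 10 mm thick, 34 mm long, 16 mm high (from the dial disc at 32 to 48 mm above the underside), to be pinched across its thickness.
- dial_nose (a point): Tip of the bar's pointed nose, 20 mm from the dial's axis; the nose half of the bar has a thin light line on top. The bar runs from here through the axis.
- lock_shackle (a joint): How far the shackle is out of the case (m): 0 locked, 0.024 fully open. Slides along the padlock's x with about 3 N friction, no spring, stays where left; with the dial off the rib it gives 2 mm and blocks. To open, pull the case along its own -x: after 5 to 15 mm the bow catches on the staple and the shackle is drawn out.
- shackle_bow (a point): Inside of the shackle's bow, at its middle; 26 mm from the case's front face (x = +29 mm) when closed. The shackle is an 8 mm bar bent to a U, 13 mm above the underside; its long leg at padlock y = -17 mm stays in the case, its short leg is at y = +17 mm.
- shackle_tip (a point): End of the short shackle leg: 8 mm inside the case when closed, 16 mm clear of its front face when fully open. The staple comes out through this gap: after pulling open, move the lock forward again (its +x, about 37 mm) until the staple stands between tip and case, then lift straight up.
- scanner: Black pistol-shaped hand scanner, 202 x 98 x 38 mm, loose, to be left alone.
- parcel: Small brown carton parcel, 64 x 127 x 48 mm, loose, to be left alone.
- roll: White label roll standing on end, 61 mm across and 42 mm high, loose, to be left alone.
- glue: Upright glue stick, 26 mm across and 86 mm high, loose, to be left alone.

How it is judged:
On the way, in this order (a step that is already met when the one before it is completed fails the run):
1. the dial's nose points at the index rib (y of dial_nose in the frame of padlock between -0.003 and 0.003 m and x of dial_nose in the frame of padlock above 0 m), for 0.1 s.
2. the shackle is drawn open (value of joint lock_shackle above 0.013 m), for 0.1 s.
At the end, for the whole second after the job is handed in: The gripper holds the padlock (over 2 N) still, dial up and level within 0.5 rad, nose within 3 mm of the rib's line, shackle out by over 10 mm, its centre over 185 mm above the worktop (10 cm above the box), touching nothing of the box (all of step 1 and value of joint lock_shackle above 0.01 m and height (world z) of lock_centre above 0.185 m and height (world z) of shackle_tip above 0.16 m and angle between padlock's own z axis and vertical below 0.5 rad and contact force between the fingers and padlock above 2 N and contact force between padlock and strongbox below 0.05 N and linear speed of padlock below 0.05 m/s); the arm keeps its last pose, push and grip.
It fails at once if the scanner is moved more than 25 mm (distance of scanner from where it was at the start of the episode above 0.025 m).
It fails at once if the parcel is moved more than 25 mm (distance of parcel from where it was at the start of the episode above 0.025 m).
It fails at once if the roll is moved more than 25 mm (distance of roll from where it was at the start of the episode above 0.025 m).
It fails at once if the glue is moved more than 25 mm (distance of glue from where it was at the start of the episode above 0.025 m).
It also fails if it takes over 67 s, if anything falls off the work surface, if the arm or the gripper's body presses on something with over 40 N, if the wrist force passes 120 N, or if a joint passes its speed limit or range.

### The arm

A 6-joint arm with a two-finger parallel gripper is mounted at the origin on a cart in front of the work surface, level with it; the furniture and walls round the work are solid. World frame = base frame: x ahead of the robot, y to its left, z up, the work surface at z = 0. Lengths are in m, angles in rad, forces in N, time in s.
With the tool pointing down it reaches from about 0.35 to 0.975 m from the base axis. Payload 4.9 kg.
Tool frame: the origin (TCP) lies on the front face of the gripper's body, between the roots of the fingers; the fingertips stand 73 mm ahead of it and the grasp point (between the pads) lies 54 mm ahead of it; z points along the fingers, y is the line along which they close (so a half turn about z gives the same grasp; the last joint's range is limited). The gripper opens to 85 mm and grips with 20 to 120 N. Pads are 22 mm wide; open, the fingers measure 114 mm over their backs; the gripper's body (76 mm by 85 mm) begins 54 mm behind the grasp point. The pads swing forward as they close: fully open they stand 13 mm farther back than shut.
Start: joints at [1.224, 0.053, 1.613, -0, 1.476, -0.119], TCP at [0.141, 0.609, 0.304] pointing down, gripper open.
Joint ranges: [-3.01, 3.01], [-1.01, 2.22], [0.06, 2.58], [-1.02, 4.17], [0.09, 2.62], [-3.14, 3.14]. Speed limits (rad/s): [2.57, 2.57, 3.14, 3.14, 3.14, 3.14].

### API

Orientations are given as a rotation vector (axis times angle).
In Python, from station import status, imaging, order gives the robot as it stands.
- The arm moves only by the tool arm_command, never from a script. Its argument "increments" is a list of rows, each an object with "slide": the shift along the tool's x, y, z in m, a list of three; "spin": the turn about the tool's z in degrees; "gripper": the opening, from -1 (shut) to 1 (fully open). In form: [{"slide": [x, y, z], "spin": spin, "gripper": gripper}, ...]. A call has 1 to 8 rows; each row is the pose to reach, as a shift and turn from the pose commanded when the call began, along the tool's axes at that moment; what a row does not reach only later rows make up. A row lasts 1/12 s, in which the tool goes at most 41.7 mm and 7.16 degrees, less where a joint would pass 70% of its speed; a pose out of reach is approached as far as the arm can. A call with a gripper value outside its range is refused whole. The fingers move at their own pace and stop on an object; "newtons" is the grip in N (left out, the last holds). Time passes only in rows, so rows that repeat a pose let the fingers close. It gives the time, the measured TCP pose, the force, the opening and the grip force at its end, in the units of the state.
- status.get_obs(): the state, without advancing time (a new reading comes with each control period).
- imaging.get_image(name): name is "side" or "top"; returns a dict with "frame" (384x512x3 uint8, red, green, blue), "vfov" (degrees; the focal length in pixels is half the picture's height over the tangent of half this angle, whatever the lens; pixels are square), "cx", "cy" (the principal point, pixels), "view" (4x4, takes a point from world to camera coordinates). Camera axes: x right, y up, looking along -z (the intrinsics and any distortion apply to the point x, -y, -z); pixel columns grow to the right and rows downward; lengths in m; the calibration is good to about 2 mm. A picture is of the moment at which its call begins. There is no depth.
- order.finish_job(): hands the job in; it is judged then, once.
The state is a dict: "t": time; "q": joint angles; "dq": joint speeds; "effort": joint torques, N m; "tool_pos": TCP position; "tool_rot": TCP orientation; "contact_force": force on the tool from outside, world axes, zero at the start; "wrist_torque": the same for the moment, N m; "opening": finger opening in m; "grip_force": force on a finger pad.
Only numpy, scipy, OpenCV 4.12 (cv2) and the standard library are available. Lean on these libraries where they do the work, as an engineer would, in place of code of your own. Each camera call takes 0.05 s, during which the arm holds its last target. There are 200 camera calls.

## Working session

There is one attempt and no reset: what is moved stays moved. The work goes in short steps, Python scripts to look and compute and a tool call to move; the robot and the scene stay as the last step left them, time stands still between calls to the robot, and variables do not carry over. Pictures are saved under pics/ and viewed, at most 10 in all, crops included, and the job is handed in when it is done.

Besides the shell and the picture viewer there is one more tool, called after "Request:" as name(argument=value, ...) on one line, values as JSON. arm_command: Moves the arm, as the interface text tells. Its arguments: {"type":"object","properties":{"increments":{"type":"array","items":{"type":"object","properties":{"slide":{"type":"array","items":{"type":"number"}},"spin":{"type":"number"},"gripper":{"type":"number"}}}},"newtons":{"type":"number"}},"required":["increments"]}

```bash
mkdir -p pics; cat > h.py <<'E'
import numpy as np, cv2
from station import status, imaging, order
def shot(n,f):
    im=imaging.get_image(n); cv2.imwrite(f,im["frame"][:,:,::-1]); return im
def cam(im):
    H=im["frame"].shape[0]; f=H/2/np.tan(np.radians(im["vfov"])/2)
    return f,im["cx"],im["cy"],np.array(im["view"])
def ray(im,u,v,z):
    f,cx,cy,V=cam(im); d=np.array([(u-cx)/f,-(v-cy)/f,-1]); R=V[:3,:3]; c=-R.T@V[:3,3]; d=R.T@d
    return c+d*(z-c[2])/d[2]
def proj(im,p):
    f,cx,cy,V=cam(im); q=V[:3,:3]@np.array(p)+V[:3,3]; return np.array([cx+f*q[0]/-q[2],cy-f*q[1]/-q[2]])
E
python3 - <<'E'
from h import *
a=shot("top","pics/t1.png"); b=shot("side","pics/s1.png")
for i in (a,b): print({k:v for k,v in i.items() if k!="frame"}, -np.array(i["view"])[:3,:3].T@np.array(i["view"])[:3,3])
s=status.get_obs();print(s)
E
```

```text
{'vfov': 43.67967697926269, 'cx': 245.0672960582651, 'cy': 192.77286997816182, 'view': array([[ 2.88905704e-02, -9.99573177e-01,  4.33581119e-03,
         2.12296797e-02],
       [ 9.94748632e-01,  2.91766577e-02,  9.81013818e-02,
        -4.58090380e-01],
       [-9.81860143e-02,  1.47883738e-03,  9.95166981e-01,
        -1.60165000e+00],
       [ 0.00000000e+00,  0.00000000e+00,  0.00000000e+00,
         1.00000000e+00]])} [0.29781181 0.03695474 1.63875645]
{'vfov': 45.47425261539088, 'cx': 245.53934859544603, 'cy': 186.7326852120122, 'view': array([[ 0.87336394, -0.48701634, -0.00710794, -0.36947982],
       [ 0.18877957,  0.32501273,  0.92667632, -0.21339335],
       [-0.44899634, -0.81066751,  0.37579313, -1.1325813 ],
       [ 0.        ,  0.        ,  0.        ,  1.        ]])} [-0.1455502  -1.02873402  0.62073659]
{'t': 0.1, 'q': array([ 1.22403652e+00,  5.33310239e-02,  1.61420904e+00,  2.34631535e-05,
        1.47601373e+00, -1.18992615e-01]), 'dq': array([-1.33588545e-03, -1.65912781e-03, -1.94844796e-03,  3.96707299e-05,
        1.11807306e-03, -2.84447363e-05]), 'effort': array([ 7.50280742e-04, -3.94903886e+01, -3.71363640e+01, -8.08060759e-05,
        3.90362082e-03,  4.47517436e-06]), 'tool_pos': array([0.14096381, 0.6084359 , 0.30272965]), 'tool_rot': array([-3.56952328e-01, -3.12076822e+00,  2.98847307e-03]), 'contact_force': array([ 0.26872819,  0.34876032, -0.39372404]), 'wrist_torque': array([ 0.01185749, -0.00120444, -0.00067024]), 'grip_force': 0.0, 'opening': 0.08581941817841547}
```

View pics/t1.png

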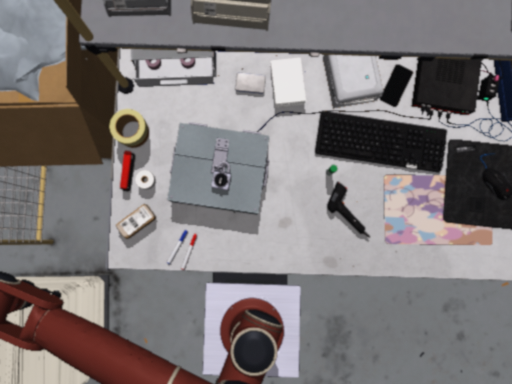

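View pics/s1.png

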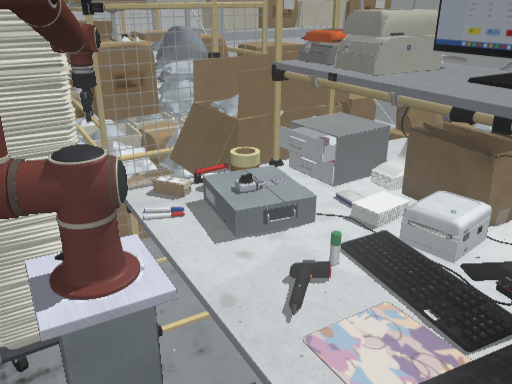

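The top view shows the box at (220,170), with the padlock at about (221,180) and the staple above it at about (221,150). I'll crop both views there.

```bash
python3 - <<'E'
from h import *
t=cv2.imread("pics/t1.png")[112:236,162:280]; s=cv2.imread("pics/s1.png")[160:240,195:320]
t=cv2.resize(t,None,fx=4.8,fy=4.8,interpolation=cv2.INTER_CUBIC); z=cv2.imread("pics/t1.png")[132:197,200:245]
cv2.imwrite("pics/t1c.png",t)
z=cv2.resize(z,None,fx=9,fy=9,interpolation=cv2.INTER_CUBIC)
s=cv2.resize(cv2.imread("pics/s1.png")[165:200,225:290],None,fx=6,fy=6,interpolation=cv2.INTER_CUBIC)
c=np.zeros((600,800,3),np.uint8); c[:585,:405]=z; c[:210,410:800]=s[:,:390]; cv2.imwrite("pics/c1.png",c)
E
```

```text
(no output)
```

View pics/t1c.png

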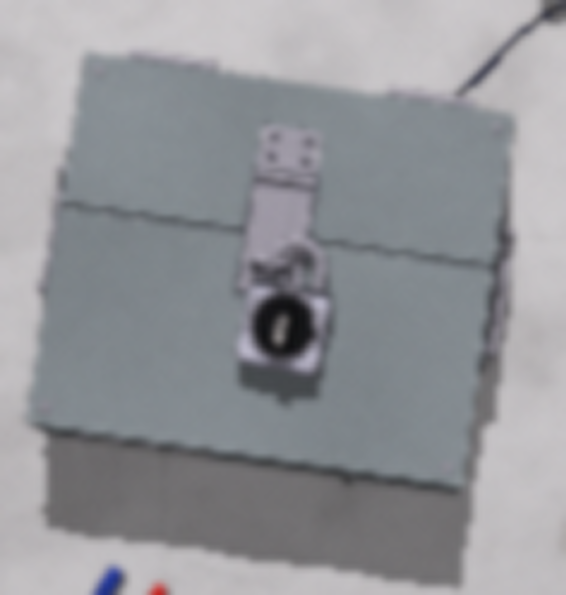

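View pics/c1.png

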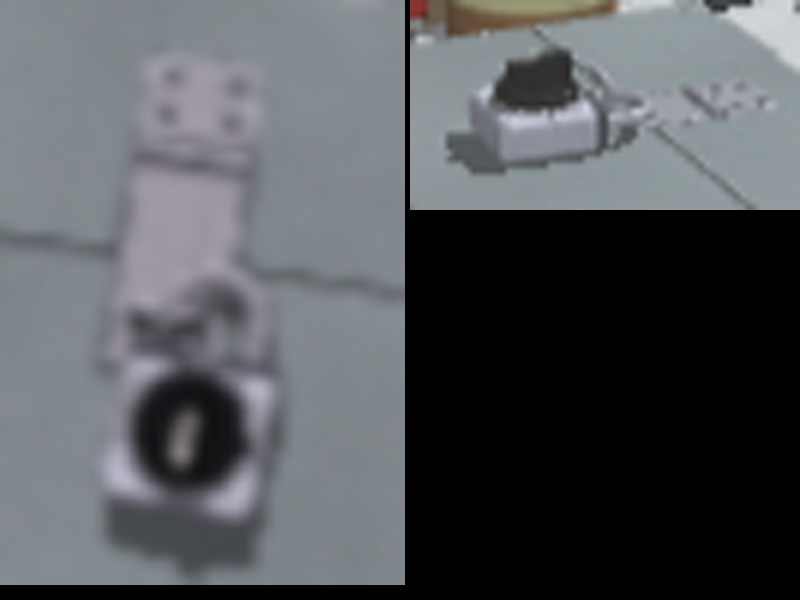

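The crops show the case corners at about (128,368), (275,378), (255,515) and (105,490) in the zoom. The dial disc is at about (190,430). The light line runs from there down to (178,468), along the case axis and away from the shackle, so the nose is about π off. Next I'll compute positions.

```bash
cat > m.py <<'E'
from h import *
def tmp():
    global a,b
a=shot("top","pics/x.png"); b=shot("side","pics/y.png")
c=[ray(a,162+u/4.8,112+v/4.8,.085)[:2] for u,v in((85,55),(512,115),(462,488),(32,425))]
c=np.array(c);print("box",c.round(4).tolist()); d=np.linalg.norm(c-np.roll(c,-1,0),axis=1);print(d)
for p,q in((1,0),(2,3)): print(np.degrees(np.arctan2(*(c[q]-c[p])[::-1]))-90)
for p,q in((3,0),(2,1)): print(np.degrees(np.arctan2(*(c[q]-c[p])[::-1])))
k=np.array([ray(a,200+(u+.5)/9,132+(v+.5)/9,.111)[:2] for u,v in((128,368),(275,378),(255,515),(105,490))])
print("case",k.round(4).tolist(),k.mean(0),np.linalg.norm(k-np.roll(k,-1,0),axis=1))
# dark disc
g=cv2.cvtColor(a["frame"],cv2.COLOR_RGB2GRAY)[168:192,208:236].astype(float)
m=cv2.morphologyEx((g<75).astype(np.uint8),cv2.MORPH_CLOSE,np.ones((5,5)))
n,l,st,ce=cv2.connectedComponentsWithStats(m);i=1+np.argmax(st[1:,4]);print(st[i],ce[i]+[208,168])
p=ray(a,ce[i][0]+208,ce[i][1]+168,.119);print("dial",p)
l0=[ray(a,200+u/9,132+v/9,.133) for u,v in((190,405),(178,468))];print("line",l0)
print("side proj",proj(b,[p[0],p[1],.125]),"seen 247,178")
E
python3 m.py
```

```text
box [[0.6748, 0.2572], [0.6416, -0.0377], [0.3843, -0.0101], [0.4185, 0.2822]]
[0.29674666 0.25883885 0.29431391 0.25759065]
-6.425295768730109
-6.673009228088645
-5.584651208430586
-6.1278501221456105
case [[0.5097, 0.1355], [0.5077, 0.0829], [0.4582, 0.0885], [0.4656, 0.1422]] [0.48530239 0.11227353] [0.05266555 0.04972986 0.05422545 0.04458521]
[  5   0  15  24 203] [219.97044335 181.28571429]
dial [0.48226352 0.11590107 0.119     ]
line [array([0.49433794, 0.11202791, 0.133     ]), array([0.47190306, 0.11548861, 0.133     ])]
side proj [243.69422971 176.50955458] seen 247,178
```

Dial axis is at about (0.488, 0.113), with bar yaw at about -8°. I'll move above it with the gripper partly closed.

Request:
arm_command(increments=[{"slide":[-0.028,-0.025,0],"spin":-1,"gripper":-0.3},{"slide":[-0.056,-0.051,0],"spin":-2,"gripper":-0.3},{"slide":[-0.084,-0.076,0],"spin":-3,"gripper":-0.3},{"slide":[-0.112,-0.101,0],"spin":-4,"gripper":-0.3},{"slide":[-0.14,-0.126,0],"spin":-5,"gripper":-0.3},{"slide":[-0.168,-0.151,0],"spin":-5,"gripper":-0.3},{"slide":[-0.196,-0.176,0],"spin":-5,"gripper":-0.3},{"slide":[-0.225,-0.202,0],"spin":-5,"gripper":-0.3}], newtons=30)

```text
t: 0.87
tool_pos: [0.3152, 0.3597, 0.3038]
tool_rot: [0.22, 3.134, 0.0]
contact_force: [0.3, -0.6, -0.3]
opening: 0.03
grip_force: 0.0
```

Request:
arm_command(increments=[{"slide":[-0.028,-0.03,0],"spin":0,"gripper":-0.3},{"slide":[-0.056,-0.06,0],"spin":0,"gripper":-0.3},{"slide":[-0.084,-0.09,0],"spin":0,"gripper":-0.3},{"slide":[-0.112,-0.12,0],"spin":0,"gripper":-0.3},{"slide":[-0.14,-0.15,0],"spin":0,"gripper":-0.3},{"slide":[-0.168,-0.18,0.02],"spin":0,"gripper":-0.3},{"slide":[-0.206,-0.221,0.05],"spin":0,"gripper":-0.3},{"slide":[-0.206,-0.221,0.06],"spin":0,"gripper":-0.3}])

```text
t: 1.53
tool_pos: [0.4896, 0.1107, 0.2444]
tool_rot: [0.224, 3.13, -0.001]
contact_force: [-0.2, -0.1, -0.0]
opening: 0.0299
grip_force: 0.0
```

```bash
python3 - <<'E'
from h import *
a=shot("top","pics/t2.png"); b=shot("side","pics/s2.png"); s=status.get_obs();print(s["tool_pos"],s["tool_rot"],s["q"])
t=np.array(s["tool_pos"])
print(proj(b,t-[0,0,.073])*1, proj(b,[t[0],t[1],.133]),proj(b,[t[0],t[1],.117]))
cv2.imwrite("pics/s2c.png",cv2.resize(cv2.imread("pics/s2.png")[115:215,185:310],None,fx=6,fy=6,interpolation=cv2.INTER_CUBIC))
E
```

```text
[0.48703933 0.11068476 0.23944453] [-2.27472707e-01 -3.12594833e+00  2.82278938e-03] [ 7.46447697e-02 -2.01271029e-01  1.96256834e+00 -7.10945519e-04
  1.38785734e+00 -1.35073729e+00]
[245.80338657 163.87740467] [245.87929933 174.29183457] [245.91513328 179.20787394]
```

View pics/s2c.png

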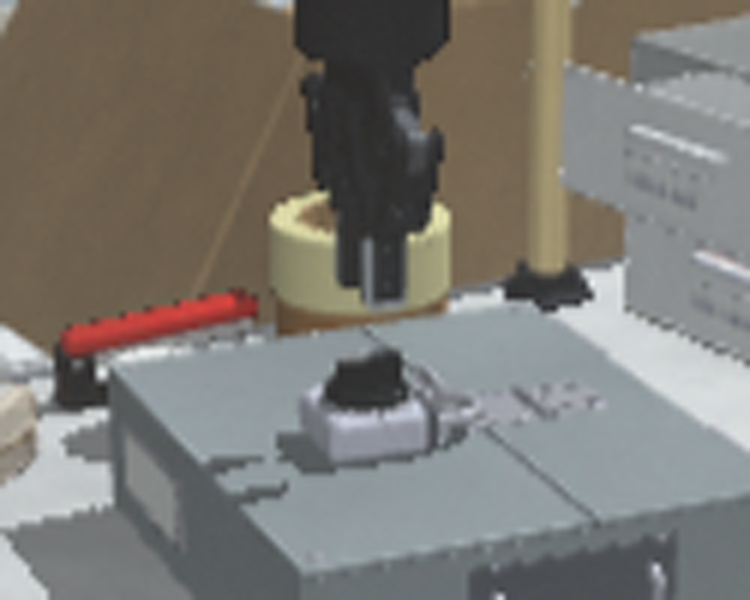

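Fingers are aligned over the bar: the tips appear at crop (350,288) and (385,305), and the bar top at about (368,358). Next: descend and pinch.

Request:
arm_command(increments=[{"slide":[0,0.002,0.015],"spin":0,"gripper":-0.3},{"slide":[0,0.002,0.03],"spin":0,"gripper":-0.3},{"slide":[0,0.002,0.04],"spin":0,"gripper":-0.3},{"slide":[0,0.002,0.045],"spin":0,"gripper":-0.3},{"slide":[0,0.002,0.045],"spin":0,"gripper":-0.3},{"slide":[0,0.002,0.045],"spin":0,"gripper":-0.3}])

```text
t: 2.13
tool_pos: [0.488, 0.116, 0.1994]
tool_rot: [0.219, 3.134, 0.0]
contact_force: [0.2, 0.2, 0.2]
opening: 0.0301
grip_force: 0.0
```

Request:
arm_command(increments=[{"slide":[0,0,0],"spin":0,"gripper":-0.9},{"slide":[0,0,0],"spin":0,"gripper":-0.9},{"slide":[0,0,0],"spin":0,"gripper":-0.9},{"slide":[0,0,0],"spin":0,"gripper":-0.9},{"slide":[0,0,0],"spin":0,"gripper":-0.9},{"slide":[0,0,0],"spin":0,"gripper":-0.9}])

```text
t: 2.63
tool_pos: [0.4886, 0.1156, 0.2002]
tool_rot: [0.221, 3.132, 0.0]
contact_force: [-1.0, -1.6, 6.5]
opening: 0.0087
grip_force: 32.1
```

Request:
arm_command(increments=[{"slide":[0,0,-0.001],"spin":6,"gripper":-0.9},{"slide":[0,0,-0.001],"spin":12,"gripper":-0.9},{"slide":[0,0,-0.001],"spin":18,"gripper":-0.9},{"slide":[0,0,-0.001],"spin":24,"gripper":-0.9},{"slide":[0,0,-0.001],"spin":30,"gripper":-0.9},{"slide":[0,0,-0.001],"spin":36,"gripper":-0.9},{"slide":[0,0,-0.001],"spin":42,"gripper":-0.9},{"slide":[0,0,-0.001],"spin":45,"gripper":-0.9}])

```text
t: 3.3
tool_pos: [0.4884, 0.1159, 0.2002]
tool_rot: [1.409, 2.807, 0.003]
contact_force: [0.3, 0.7, 0.2]
opening: 0.0085
grip_force: 31.6
```

Request:
arm_command(increments=[{"slide":[0,0,0],"spin":6,"gripper":-0.9},{"slide":[0,0,0],"spin":12,"gripper":-0.9},{"slide":[0,0,0],"spin":18,"gripper":-0.9},{"slide":[0,0,0],"spin":24,"gripper":-0.9},{"slide":[0,0,0],"spin":30,"gripper":-0.9},{"slide":[0,0,0],"spin":36,"gripper":-0.9},{"slide":[0,0,0],"spin":42,"gripper":-0.9},{"slide":[0,0,0],"spin":45,"gripper":-0.9}])

```text
t: 3.97
tool_pos: [0.4887, 0.1159, 0.2002]
tool_rot: [2.376, 2.054, 0.004]
contact_force: [1.5, 1.6, 0.8]
opening: 0.0087
grip_force: 31.5
```

```bash
python3 - <<'E'
from h import *
b=shot("side","pics/s3.png");a=shot("top","pics/t3.png"); s=status.get_obs();print(s)
A=cv2.resize(cv2.imread("pics/s3.png")[145:210,215:285],None,fx=6,fy=6,interpolation=cv2.INTER_CUBIC)
B=cv2.resize(cv2.imread("pics/t3.png")[132:197,192:252],None,fx=6,fy=6,interpolation=cv2.INTER_CUBIC)
cv2.imwrite("pics/c3.png",np.hstack([A,B]))
E
```

```text
{'t': 4.0667, 'q': array([ 8.41222960e-02, -1.59021822e-01,  1.99439976e+00,  8.61655747e-04,
        1.30428144e+00,  2.24331645e-01]), 'dq': array([-0.00049519, -0.0014582 ,  0.0012145 , -0.0034284 ,  0.00727305,
       -0.0482472 ]), 'effort': array([ -0.52461091, -27.19494939, -33.37967634,  -0.34863613,
         0.4499395 ,   0.28079577]), 'tool_pos': array([0.48852436, 0.11582891, 0.20025841]), 'tool_rot': array([2.37146799, 2.05980184, 0.00322191]), 'contact_force': array([1.91916852, 1.41764476, 0.94003462]), 'wrist_torque': array([ 0.25755869, -0.32888508, -0.01227777]), 'grip_force': 31.571552753448486, 'opening': 0.00844284286076545}
```

View pics/c3.png

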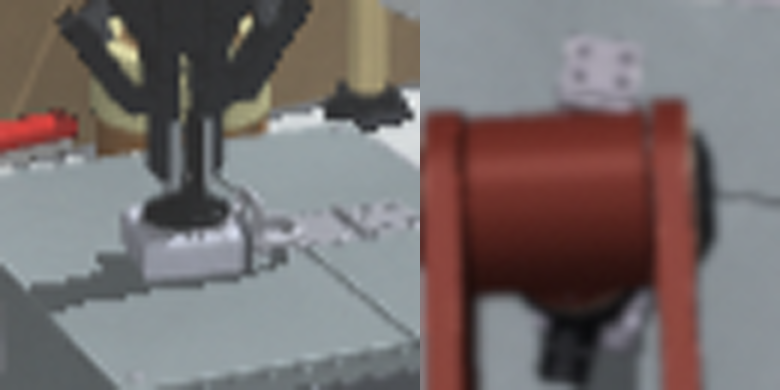

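The side view shows the fingers on the bar, a quarter turn on, with the case still in place. I'll finish the half turn.

Request:
arm_command(increments=[{"slide":[0,0,0],"spin":6,"gripper":-0.9},{"slide":[0,0,0],"spin":12,"gripper":-0.9},{"slide":[0,0,0],"spin":18,"gripper":-0.9},{"slide":[0,0,0],"spin":24,"gripper":-0.9},{"slide":[0,0,0],"spin":30,"gripper":-0.9},{"slide":[0,0,0],"spin":36,"gripper":-0.9},{"slide":[0,0,0],"spin":42,"gripper":-0.9},{"slide":[0,0,0],"spin":45,"gripper":-0.9}])

```text
t: 4.73
tool_pos: [0.4886, 0.1156, 0.2002]
tool_rot: [2.981, 0.991, 0.003]
contact_force: [1.6, 1.2, 0.1]
opening: 0.0084
grip_force: 31.5
```

Request:
arm_command(increments=[{"slide":[0,0,0],"spin":6,"gripper":-0.9},{"slide":[0,0,0],"spin":12,"gripper":-0.9},{"slide":[0,0,0],"spin":18,"gripper":-0.9},{"slide":[0,0,0],"spin":24,"gripper":-0.9},{"slide":[0,0,0],"spin":30,"gripper":-0.9},{"slide":[0,0,0],"spin":36,"gripper":-0.9},{"slide":[0,0,0],"spin":42,"gripper":-0.9},{"slide":[0,0,0],"spin":45,"gripper":-0.9}])

```text
t: 5.4
tool_pos: [0.4887, 0.1153, 0.2003]
tool_rot: [3.133, -0.225, 0.004]
contact_force: [2.6, -1.3, 0.0]
opening: 0.0088
grip_force: 31.5
```

Request:
arm_command(increments=[{"slide":[0,0,0],"spin":0,"gripper":-0.9},{"slide":[0,0,0],"spin":0,"gripper":-0.9},{"slide":[0,0,0],"spin":0,"gripper":-0.5},{"slide":[0,0,0],"spin":0,"gripper":-0.3},{"slide":[0,0,0],"spin":0,"gripper":-0.3},{"slide":[0,0,-0.02],"spin":0,"gripper":-0.3},{"slide":[0,0,-0.04],"spin":0,"gripper":-0.3},{"slide":[0,0,-0.06],"spin":0,"gripper":-0.3}])

```text
t: 6.07
tool_pos: [0.4873, 0.1156, 0.2597]
tool_rot: [3.134, -0.219, -0.004]
contact_force: [0.4, 0.2, 0.7]
opening: 0.0302
grip_force: 0.0
```

Request:
arm_command(increments=[{"slide":[0.03,0,0],"spin":0,"gripper":1},{"slide":[0,-0.03,0],"spin":0,"gripper":1},{"slide":[0,-0.06,-0.02],"spin":0,"gripper":1},{"slide":[0,-0.09,-0.02],"spin":0,"gripper":1},{"slide":[0,-0.12,-0.02],"spin":0,"gripper":1},{"slide":[0,-0.15,-0.02],"spin":0,"gripper":1},{"slide":[0,-0.18,-0.02],"spin":0,"gripper":1},{"slide":[0,-0.18,-0.02],"spin":0,"gripper":1}])

```text
t: 6.73
tool_pos: [0.5128, 0.2977, 0.2794]
tool_rot: [-3.133, 0.213, 0.002]
contact_force: [-0.1, -0.9, 0.5]
opening: 0.0854
grip_force: 0.0
```

```bash
python3 - <<'E'
from h import *
b=shot("side","pics/s4.png");a=shot("top","pics/t4.png"); s=status.get_obs();print(s["t"],s["q"],s["tool_pos"],s["tool_rot"])
A=cv2.resize(cv2.imread("pics/s4.png")[160:205,225:285],None,fx=6,fy=6,interpolation=cv2.INTER_CUBIC)
B=cv2.resize(cv2.imread("pics/t4.png")[132:197,198:246],None,fx=9,fy=9,interpolation=cv2.INTER_CUBIC)
c=np.zeros((585,360+432,3),np.uint8); c[:270,:360]=A; c[:,360:]=B; cv2.imwrite("pics/c4.png",c)
E
```

```text
6.8333 [ 3.95637507e-01 -9.50148520e-03  1.71762210e+00 -3.18936226e-04
  1.43529815e+00  2.10462457e+00] [0.51274079 0.29449236 0.27919095] [ 3.13300195e+00 -2.16752811e-01 -2.34095498e-03]
```

View pics/c4.png

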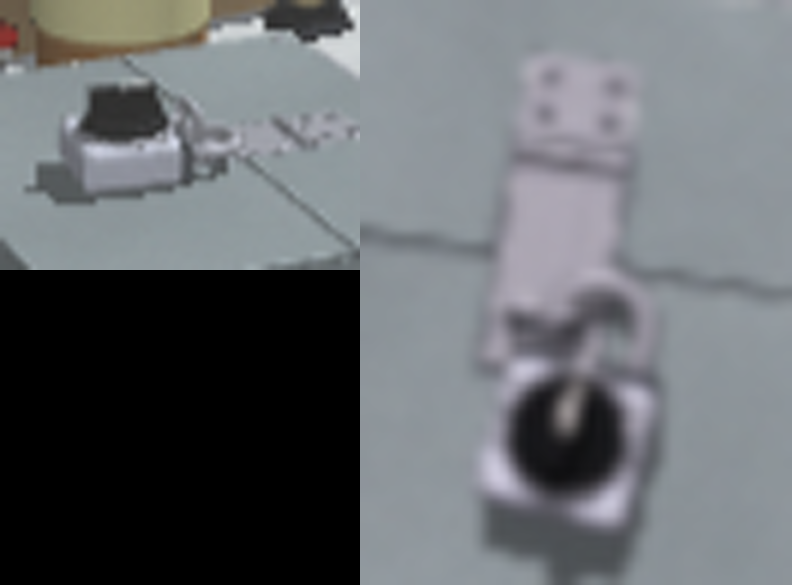

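The light line now points to the shackle side: in the crop it runs from (562,435) to (578,385). The case has yawed a little more and is about -12°. I'll quantify both.

```bash
python3 - <<'E'
from h import *
a=imaging.get_image("top"); G=cv2.cvtColor(a["frame"],cv2.COLOR_RGB2GRAY).astype(float)
print(G[168:194,209:235].astype(int))
o=lambda u,v,z: ray(a,198+(u-360+.5)/9-.5+0.5*0,132+(v+.5)/9-.5,z)[:2]
k=np.array([o(u,v,.111) for u,v in((510,365),(655,393),(632,525),(482,488))]);print(k,k.mean(0))
for p,q,s in((1,0,90),(2,3,90),(3,0,0),(2,1,0)): print(np.degrees(np.arctan2(*(k[q]-k[p])[::-1]))-s)
l=[o(562,435,.133),o(578,385,.133)];print(l,np.degrees(np.arctan2(*(l[1]-l[0])[::-1])), "disc",o(567,434,.117))
E
```

```text
[[149 144 132 138 143 116  89  89  90  94  95  81  68  76 104 115 109 106
  100 119 144 141 135 145 149 149]
 [148 138 131 143 154 133 109 105  98  88  82  71  71  90 125 134 125 129
  120 127 144 140 137 146 149 149]
 [146 138 137 152 161 139 110 101  96  89  81  79  86 108 138 143 133 139
  137 140 145 135 136 145 148 148]
 [146 137 136 150 156 144 130 127 122 108  94  91 102 129 145 133 126 135
  139 144 141 131 138 146 148 147]
 [144 132 121 122 129 151 177 183 175 151 120 108 116 142 145 117 109 115
  120 131 130 124 139 146 148 148]
 [146 137 126 121 125 158 188 189 169 139 106  91 103 121 120 108 105 102
  104 109 108 111 130 144 148 147]
 [147 145 141 140 146 159 166 150 115  84  63  63  88  96  81  85 102 116
  127 125 112 102 120 141 147 147]
 [149 149 148 147 156 162 138  98  59  39  39  70 105  99  58  52  83 125
  161 175 158 124 120 139 146 147]
 [149 149 149 146 151 144 105  57  32  26  51 102 123  91  43  32  55 101
  152 183 179 145 127 140 146 147]
 [149 150 150 148 140 115  69  34  26  27  64 125 137  79  29  24  34  67
  122 163 167 142 127 140 147 147]
 [149 149 
[... 1352 characters left out ...]
 96 106 115 122 115
   98  94 118 139 143 143 143 143]
 [149 144 124  94  83  83  82  81  81  81  80  80  80  81  83  85  87  85
   88 106 129 142 144 143 143 143]
 [150 146 128 105  96  91  85  82  83  82  81  80  81  80  80  80  81  81
   88 113 137 144 143 143 143 143]
 [150 148 141 133 127 115 101  96  94  89  82  80  80  81  80  81  80  81
   93 118 139 143 144 143 144 145]]
[[0.51240417 0.13580987]
 [0.50384281 0.08368281]
 [0.45620625 0.09035812]
 [0.46789135 0.14422611]] [0.48508615 0.11351923]
-9.326999975883027
-12.23903422998005
-10.706787985144514
-7.976918190066832
[array([0.48501893, 0.11523186]), array([0.5029166 , 0.11020408])] -15.691018663798303 disc [0.48741848 0.11429933]
```

The line and the case agree at about -10.5° yaw, and the centre is at about (0.488, 0.114). Next: grip the case across its flats.

Request:
arm_command(increments=[{"slide":[0,0.03,0],"spin":2.5,"gripper":1},{"slide":[0,0.06,0],"spin":2.5,"gripper":1},{"slide":[0,0.09,0],"spin":2.5,"gripper":1},{"slide":[0,0.12,0],"spin":2.5,"gripper":1},{"slide":[0,0.15,0.01],"spin":2.5,"gripper":1},{"slide":[0,0.175,0.03],"spin":2.5,"gripper":1},{"slide":[0,0.182,0.05],"spin":2.5,"gripper":1},{"slide":[0,0.182,0.06],"spin":2.5,"gripper":1}])

```text
t: 7.55
tool_pos: [0.486, 0.1108, 0.2174]
tool_rot: [3.127, -0.296, -0.005]
contact_force: [-0.1, 0.2, -1.1]
opening: 0.0853
grip_force: 0.0
```

Request:
arm_command(increments=[{"slide":[0,0,0],"spin":0,"gripper":1},{"slide":[0,0,0.015],"spin":0,"gripper":1},{"slide":[0,0,0.03],"spin":0,"gripper":1},{"slide":[0,0,0.045],"spin":0,"gripper":1},{"slide":[0,0,0.055],"spin":0,"gripper":1},{"slide":[0,0,0.055],"spin":0,"gripper":1},{"slide":[0,0,0.055],"spin":0,"gripper":1}])

```text
t: 8.13
tool_pos: [0.4878, 0.1139, 0.1652]
tool_rot: [3.128, -0.288, -0.0]
contact_force: [-0.4, 0.4, 0.0]
opening: 0.0857
grip_force: 0.0
```

Position is good. I'll close on the case.

Request:
arm_command(increments=[{"slide":[0,0,0.002],"spin":0,"gripper":0},{"slide":[0,0,0.002],"spin":0,"gripper":0},{"slide":[0,0,0.002],"spin":0,"gripper":0},{"slide":[0,0,0.002],"spin":0,"gripper":0},{"slide":[0,0,0.002],"spin":0,"gripper":0},{"slide":[0,0,0.002],"spin":0,"gripper":0}], newtons=60)

```text
t: 8.63
tool_pos: [0.4888, 0.1138, 0.1647]
tool_rot: [-3.127, 0.289, -0.005]
contact_force: [-0.4, 1.4, 5.7]
opening: 0.0547
grip_force: 65.2
```

Request:
arm_command(increments=[{"slide":[-0.003,0,0],"spin":0,"gripper":0},{"slide":[-0.006,0,0],"spin":0,"gripper":0},{"slide":[-0.009,0,0],"spin":0,"gripper":0},{"slide":[-0.012,0,0],"spin":0,"gripper":0},{"slide":[-0.015,0,0],"spin":0,"gripper":0},{"slide":[-0.018,0,0],"spin":0,"gripper":0},{"slide":[-0.018,0,0],"spin":0,"gripper":0}])

```text
t: 9.22
tool_pos: [0.4717, 0.1174, 0.1647]
tool_rot: [-3.126, 0.287, -0.011]
contact_force: [5.7, 1.7, 2.4]
opening: 0.0547
grip_force: 64.5
```

Request:
arm_command(increments=[{"slide":[-0.002,0,0],"spin":0,"gripper":0},{"slide":[-0.004,0,0],"spin":0,"gripper":0},{"slide":[-0.006,0,0],"spin":0,"gripper":0},{"slide":[-0.006,0,0],"spin":0,"gripper":0}])

```text
t: 9.55
tool_pos: [0.466, 0.1186, 0.1647]
tool_rot: [-3.126, 0.287, -0.011]
contact_force: [5.6, 3.4, 2.0]
opening: 0.0546
grip_force: 64.3
```

Request:
arm_command(increments=[{"slide":[-0.002,0,0],"spin":0,"gripper":0},{"slide":[-0.004,0,0],"spin":0,"gripper":0},{"slide":[-0.006,0,0],"spin":0,"gripper":0},{"slide":[-0.006,0,0],"spin":0,"gripper":0}])

```text
t: 9.88
tool_pos: [0.4605, 0.1199, 0.1647]
tool_rot: [-3.125, 0.287, -0.013]
contact_force: [6.2, 5.7, 1.1]
opening: 0.0549
grip_force: 64.1
```

Request:
arm_command(increments=[{"slide":[-0.002,0,0],"spin":0,"gripper":0},{"slide":[-0.004,0,0],"spin":0,"gripper":0},{"slide":[-0.004,0,0],"spin":0,"gripper":0}])

```text
t: 10.13
tool_pos: [0.4584, 0.1209, 0.165]
tool_rot: [-3.123, 0.287, -0.024]
contact_force: [16.7, 6.5, -6.4]
opening: 0.0546
grip_force: 64.1
```

The force jumped at about 31 mm of travel, so the shackle is fully out. Next: go forward to put the staple in the gap.

Request:
arm_command(increments=[{"slide":[0.005,0,0],"spin":0,"gripper":0},{"slide":[0.01,0,0],"spin":0,"gripper":0},{"slide":[0.015,0,0],"spin":0,"gripper":0},{"slide":[0.02,0,0],"spin":0,"gripper":0},{"slide":[0.02,0,0],"spin":0,"gripper":0}])

```text
t: 10.55
tool_pos: [0.4739, 0.1168, 0.1646]
tool_rot: [-3.127, 0.288, 0.004]
contact_force: [-7.1, 3.0, 12.3]
opening: 0.0547
grip_force: 66.7
```

Request:
arm_command(increments=[{"slide":[0.005,0,0],"spin":0,"gripper":0},{"slide":[0.01,0,0],"spin":0,"gripper":0},{"slide":[0.015,0,0],"spin":0,"gripper":0},{"slide":[0.021,0,0],"spin":0,"gripper":0},{"slide":[0.021,0,0],"spin":0,"gripper":0}])

```text
t: 10.97
tool_pos: [0.4947, 0.1127, 0.1647]
tool_rot: [-3.128, 0.289, 0.003]
contact_force: [-6.1, 1.4, 10.8]
opening: 0.0545
grip_force: 66.7
```

```bash
python3 - <<'E'
from h import *
b=shot("side","pics/s5.png"); s=status.get_obs();print(s["t"],s["tool_pos"],s["contact_force"])
p=np.array(s["tool_pos"])
cv2.imwrite("pics/c5.png",cv2.resize(cv2.imread("pics/s5.png")[150:210,220:290],None,fx=8,fy=8,interpolation=cv2.INTER_CUBIC))
E
```

```text
11.0167 [0.49463367 0.11269418 0.16462573] [-5.16209329  1.37012884 11.56696527]
```

View pics/c5.png

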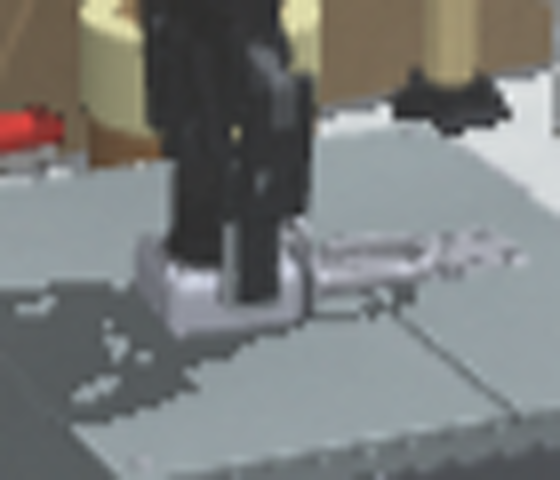

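The picture shows the shackle out, with its bow ending at (440,245), and the staple arch just ahead of the case at (300,240). I'll go forward a touch, then lift slowly.

Request:
arm_command(increments=[{"slide":[0.001,0,0],"spin":0,"gripper":0},{"slide":[0.001,0,-0.003],"spin":0,"gripper":0},{"slide":[0.001,0,-0.006],"spin":0,"gripper":0},{"slide":[0.001,0,-0.009],"spin":0,"gripper":0},{"slide":[0.001,0,-0.009],"spin":0,"gripper":0}])

```text
t: 11.43
tool_pos: [0.4951, 0.112, 0.1714]
tool_rot: [3.128, -0.289, -0.002]
contact_force: [0.6, -0.5, -3.8]
opening: 0.0542
grip_force: 65.0
```

Request:
arm_command(increments=[{"slide":[0,0,-0.003],"spin":0,"gripper":0},{"slide":[0,0,-0.006],"spin":0,"gripper":0},{"slide":[0,0,-0.006],"spin":0,"gripper":0}])

```text
t: 11.68
tool_pos: [0.4958, 0.1121, 0.1784]
tool_rot: [-3.128, 0.289, -0.001]
contact_force: [-0.1, -0.2, -3.7]
opening: 0.0547
grip_force: 65.0
```

Only the weight shows and there's no snag, so the lock is clear. I'll raise it.

Request:
arm_command(increments=[{"slide":[0,0,-0.008],"spin":0,"gripper":0},{"slide":[0,0,-0.02],"spin":0,"gripper":0},{"slide":[0,0,-0.04],"spin":0,"gripper":0},{"slide":[0,0,-0.06],"spin":0,"gripper":0},{"slide":[0,0,-0.08],"spin":0,"gripper":0},{"slide":[0,0,-0.1],"spin":0,"gripper":0},{"slide":[0,0,-0.115],"spin":0,"gripper":0},{"slide":[0,0,-0.12],"spin":0,"gripper":0}])

```text
t: 12.35
tool_pos: [0.4969, 0.1122, 0.3028]
tool_rot: [-3.127, 0.289, -0.011]
contact_force: [0.0, 0.6, -4.0]
opening: 0.0547
grip_force: 65.1
```

Request:
arm_command(increments=[{"slide":[0,0,0],"spin":0,"gripper":0},{"slide":[0,0,0],"spin":0,"gripper":0},{"slide":[0,0,0],"spin":0,"gripper":0},{"slide":[0,0,0],"spin":0,"gripper":0},{"slide":[0,0,0],"spin":0,"gripper":0},{"slide":[0,0,0],"spin":0,"gripper":0}])

```text
t: 12.85
tool_pos: [0.4953, 0.1121, 0.2969]
tool_rot: [3.128, -0.289, -0.003]
contact_force: [0.9, 0.4, -4.6]
opening: 0.0547
grip_force: 65.1
```

```bash
python3 - <<'E'
from h import *
b=shot("side","pics/s6.png"); s=status.get_obs();print(s["t"],s["tool_pos"],s["contact_force"],s["grip_force"])
cv2.imwrite("pics/c6.png",cv2.resize(cv2.imread("pics/s6.png")[90:210,200:310],None,fx=5,fy=5,interpolation=cv2.INTER_CUBIC))
E
```

```text
12.9 [0.49537879 0.11208097 0.29715523] [ 0.67103245 -0.31533654 -4.88104953] 65.06655693054199
```

View pics/c6.png

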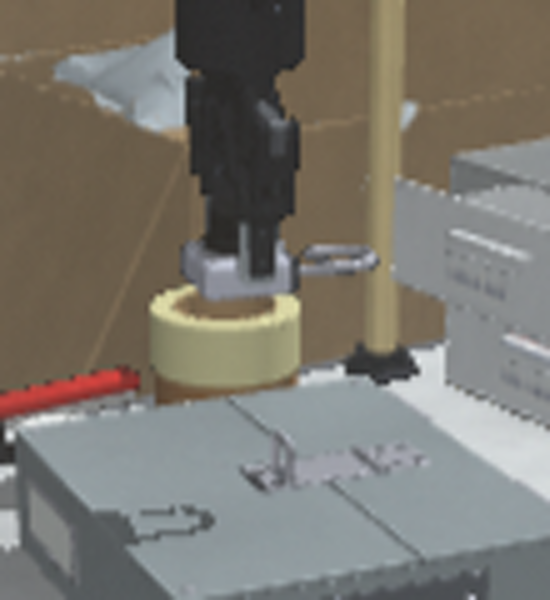

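The picture shows the lock level in the gripper at (240,270), with the shackle out to (375,258) and the staple free at (287,460). Its centre is at about 0.23 m. I'll hand in.

```bash
python3 -c "
from station import order
print(order.finish_job())"
```

```text
the job is handed in; nothing more can be done
None
```

I handed the job in with the padlock unlocked and unhooked, held open and level in the gripper, dial up, its centre about 14 cm above the box; no verdict was returned, and I never moved near the other items, though I didn't re-measure them.

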